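Open the stall's battery box with a wedge, end by end

TASK

The cells in the stall's battery box need changing: take the double-ended opening wedge and work its blade into the seam from alternating ends, a little at a time, so that the press-fit cover rises evenly and comes off its clips without being cocked or forced. Then put the wedge down on the counter, lift the loosened cover off and set it down right way up on the counter beside the box. Do not pull at the cover with the gripper before the wedge has freed both ends, and leave the other goods where they are.

Things in the scene. Friction and masses are not known exactly. Their poses are not given: they have to be found in the camera images.
- battery_box: Lower half of the box, dark grey, screwed down: block 56 (x) x 160 (y) x 20 mm, origin at the centre of its underside, y along its length. It stands on a plywood packer 90 x 170 mm, 2 to 11 mm thick, each time different. Its flat top runs 15 mm beyond the cover at each end as a ledge; ears stand out 15 mm at the long sides. Inside: rails, cells, 4 clips pushing 8 N each on the cover's long walls.
- box_cover: Press-fit upper half, cream with a red switch: shell 56 (x) x 130 (y) x 28 mm, 90 g; origin at the centre of its underside, y along it. Pressed home it lies central on the lower half's top, same directions; its lower edge has a pry notch 26 mm wide, 3.5 mm high in the middle of each 56 mm end. Plain long sides to grip from above. Cracks if the wedge presses on either half with over 25 N.
- seam_left (a point): Point on the lower half's top face (20 mm over its origin, 22 to 31 over the counter) under the outer face of the cover's +y end, mid-width; here the wedge goes in towards -y (box directions), flat on the ledge. Fixed to the lower half. Lifting one end takes about 8 to 12 N, pushing the wedge in 6 to 12 N; the push falls to about 2 N once the clips of that end have let go.
- seam_right (a point): The same at the -y end, where the wedge goes in towards +y.
- cover_left (a point): Middle of the lower edge of the cover's +y end, 65 mm from its origin; meets seam_left when home, so its height above seam_left is that end's rise. An end stays up when the wedge is drawn out, but sinks about 1 mm as the other end is raised. At about 4.5 mm its clips snap out under it and it rests loose 5.7 mm up. Until both are off, clips break if one end is over 6 mm higher than the other.
- cover_right (a point): The same for the cover's -y end and seam_right.
- wedge: Double-ended opening wedge, flat underside, 140 mm along its x, origin at the centre of the underside, 60 g. Blue grip 64 x 16 wide x 22 mm high; each end a yellow blade 38 long, 16 wide, 2 mm thick at the tip to 10.5 at the grip. Slid in flat on the ledge it meets the notch when its tip is 7 mm past the cover's end face, then lifts 0.22 mm per mm, 7 mm when fully in. Ends alike.
- bangle_stub: Bystander: short upright card tube with bangles, 60 mm across, 70 mm high, origin at the centre of its underside.
- watch_rest: Bystander: wrist watch on a padded rest, 40 x 64 x 47 mm high, origin at the centre of its underside.
- ring_dish: Bystander: blue ceramic dish, 90 mm across, 30 mm high, origin at the centre of its underside.
- fresh_cells: Bystander: small white tray with three fresh cells, 56 x 66 x 22 mm, origin at the centre of its underside.
Mind the look-alikes: they are no part of the job. What is meant by the battery_box is not green, pink or red, and is the larger of those in its own colour.

How it is judged:
By the outcome, as a careful person would: the job done as asked, in the order asked, and still so for the second after the job is handed in, with the robot touching nothing.
It also fails if it takes over 72 s, if anything falls off the work surface, if the arm or the gripper's body presses on something with over 40 N, if the wrist force passes 120 N, or if a joint passes its speed limit or range.

ROBOT

A 7-joint arm with a two-finger parallel gripper is mounted at the origin on the work surface. World frame = base frame: x ahead of the robot, y to its left, z up, the work surface at z = 0. Lengths are in m, angles in rad, forces in N, time in s.
With the tool pointing down it reaches from about 0.4 to 0.85 m from the base axis. Payload 6.9 kg.
Tool frame: the origin (TCP) lies midway between the tips of the shut fingers; the grasp point (between the pads) lies behind it (ctrl.pinch_z is the z of the grasp point in the tool frame, in m); z points along the fingers, y is the direction in which the jaws open and shut (so a half turn about z gives the same grasp; the last joint's range is limited). The gripper opens to 85 mm and grips with 20 to 120 N. Pads are 22 mm wide; open, the fingers measure 114 mm over their backs; the gripper's body (76 mm by 85 mm) begins 54 mm behind the grasp point. The pads swing forward as they close: fully open they stand 13 mm farther back than shut.
Start: joints at [1.327, 0.507, -0.238, 1.5, 0.126, 1.149, -0.155], TCP at [0.214, -0.587, 0.231] pointing down, gripper open.
Joint ranges: [-3.08, 3.08], [-0.24, 2.05], [-1.43, 1.35], [0, 2.5], [-1.52, 4.66], [0.17, 1.96], [-2.89, 2.89]. Speed limits (rad/s): [2.39, 2.39, 3.14, 3.14, 3.14, 3.14, 3.14].

INTERFACE

Orientations are given as a unit quaternion [w, x, y, z].
In Python, from station import ctrl, get_state, vision, ticket, models gives the robot as it stands. Calls block until the motion is done:
- ctrl.movep(position, orientation): joint-space move of the TCP to a pose.
- ctrl.movel(position, frame=None, max_speed=0.15): straight line of the TCP; frame=None keeps the orientation; max_speed is the mean speed in m/s.
- ctrl.set_joints(angles): joint-space move.
- ctrl.ungrasp() and ctrl.close_gripper(force=None): open the fingers fully, or close them until they stop; force is the grip in N (None keeps the last).
- ctrl.pause(seconds).
- ctrl.ik(position, orientation): joint angles nearest the present ones, or None.
- get_state(): the state.
- vision.grab_frame(name): name is "side" or "top" or "wrist"; returns (picture, depth): 400x640x3 uint8, blue, green, red; 400x640 float32, m along the optical axis (not along the pixel's ray), 0 where there is no reading.
- vision.camera_info(name): a dict with "mtx" (3x3 intrinsics, pixels), "R" (3x3) and "t" (3): a world point X has camera coordinates R X + t; the wrist camera has in their place "hand_eye" (4x4, takes a point from camera to tool coordinates, whose origin is the TCP and whose axes are the flange's). Camera axes: x right, y down, z forward; pixel columns grow to the right and rows downward; lengths in m; the calibration is good to about 2 mm. A picture is of the moment at which its call begins: read the wrist's pose just before it. camera_info takes no time and is no camera call.
A pose or a line that the arm cannot do raises ctrl.Unreachable and nothing moves.
- ticket.close_job(): hands the job in, once; it reports no verdict.
Trained networks look in the newest picture that a camera, given by its name, has taken for a name from the list of things; names that differ only in an ending like _2 or _b are one class to them, and where a whole thing is asked for, a point or a joint stands for the part that bears it (a point fixed in the world has none). Each returns a list of dicts, best first, with "p" (0 to 1); they miss things now and then, are a little off and sometimes report something else, mostly with a low value. They report only what shows in the picture. A call takes as long as a camera call. They do not tell look-alikes from the thing itself.
- models.recognise(camera, target): "point" ([column, row] in pixels, amid what is visible of it).
- models.masks_of(camera, target): "mask" (400x640 bool, what is visible of it) and "point" ([column, row] in pixels, amid what is visible of it).
The state is a dict: "time": time; "qpos": joint angles; "qd": joint speeds; "tau": joint torques, N m; "tcp_pos": TCP position; "eef_rot": TCP orientation; "contact_force": force on the tool from outside, world axes, zero at the start; "wrist_torque": the same for the moment, N m; "width": finger opening in m.
Only numpy, scipy, OpenCV 4.12 (cv2) and the standard library are available. Lean on these libraries where they do the work, as an engineer would, in place of code of your own. Each camera call takes 0.05 s, during which the arm holds its last target.

## Working session

There is one attempt and no reset: what is moved stays moved. The work goes in short steps, each a Python script; the robot and the scene stay as the last script left them, time stands still between calls to the robot, and variables do not carry over. Pictures are saved under pics/ and viewed, and the job is handed in when it is done.

```bash
ls; mkdir -p pics; python3 - <<'E'
from station import ctrl,get_state,vision
import cv2
print(get_state(), ctrl.pinch_z)
for n in("top","side","wrist"):
    p,d=vision.grab_frame(n); cv2.imwrite(f"pics/{n}0.png",p)
    print(n,vision.camera_info(n))
E
```

```text
pics
{'time': 0.0, 'qpos': array([ 1.32751368,  0.50833769, -0.23753104,  1.50114697,  0.12569095,
        1.14887825, -0.15478832]), 'qd': array([-0.00015424,  0.00045171, -0.0017622 ,  0.00091756,  0.00044194,
        0.00099237, -0.00023784]), 'tau': array([ 3.96046617e-04, -6.20603442e+01, -2.18638413e+00, -2.49657118e+01,
        1.29000223e-02,  1.16329719e-02, -3.55079806e-05]), 'tcp_pos': array([ 0.21335773, -0.58691956,  0.23042509]), 'eef_rot': array([-8.75445343e-04,  9.84829134e-01,  1.73524589e-01, -1.64716418e-04]), 'contact_force': array([ 0.10467177,  0.85507   , -0.38809097]), 'wrist_torque': array([-0.02523086,  0.00671431,  0.02040351]), 'width': 0.08566489616536506} -0.0187
top {'mtx': array([[511.60923168,   0.        , 311.31941009],
       [  0.        , 511.60923168, 191.26929875],
       [  0.        ,   0.        ,   1.        ]]), 'R': array([[-0.01534822, -0.99968932,  0.01963912],
       [-0.99712347,  0.01384488, -0.07451922],
       [ 0.07422416, -0.02072636, -0.99702617]]), 't': array([0.00993524, 0.57946458, 1.52145244])}
side {'mtx': array([[414.1059
[... 162 characters left out ...]
 , -0.10941139,  0.01307164],
       [-0.07925854,  0.62745278, -0.77461028],
       [ 0.07654935, -0.77092941, -0.63230376]]), 't': array([0.59298605, 0.06094642, 1.1650559 ])}
wrist {'mtx': array([[329.98468687,   0.        , 321.68306729],
       [  0.        , 329.98468687, 198.55445525],
       [  0.        ,   0.        ,   1.        ]]), 'hand_eye': array([[ 5.84503096e-04, -9.58982068e-01, -2.83466139e-01,
         7.28944596e-02],
       [ 9.99999706e-01,  7.01262323e-04, -3.10425325e-04,
         7.99997540e-05],
       [ 4.96476443e-04, -2.83465874e-01,  9.58982196e-01,
        -1.42207683e-01],
       [ 0.00000000e+00,  0.00000000e+00,  0.00000000e+00,
         1.00000000e+00]])}
```

View pics/top0.png

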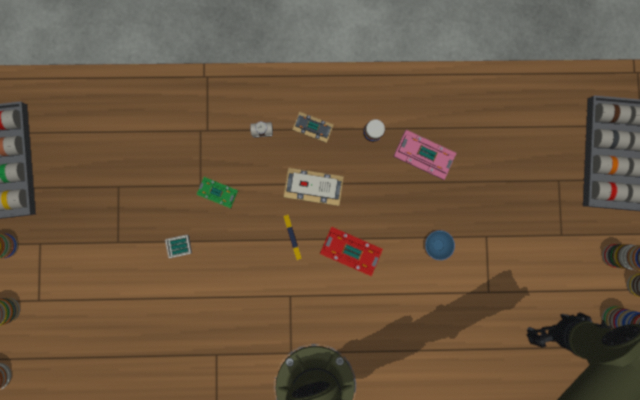

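View pics/side0.png

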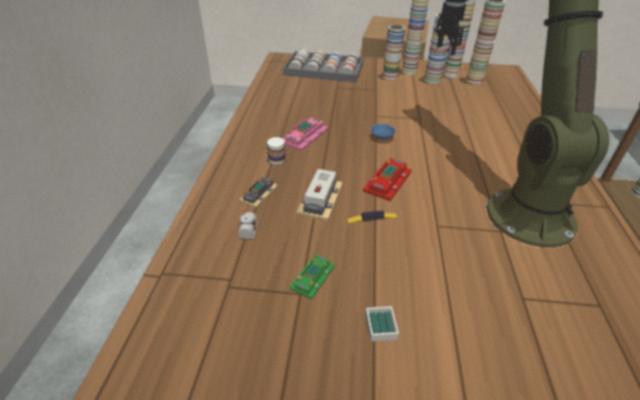

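The top view shows the box with its cream cover at about (315,187), the wedge at (292,237), a small dark look-alike at (313,126), and coloured look-alikes. Next I localise them.

```bash
cat > h.py <<'E'
from station import ctrl,get_state,vision,models
import numpy as np, cv2
from scipy.spatial.transform import Rotation as Ro
def rot(q): return Ro.from_quat([q[1],q[2],q[3],q[0]]).as_matrix()
def cam(n,st=None):
    i=vision.camera_info(n)
    if n=="wrist":
        T=np.eye(4);T[:3,:3]=rot(st['eef_rot']);T[:3,3]=st['tcp_pos']
        C=T@i['hand_eye']  # cam->world
        return i['mtx'],C[:3,:3],C[:3,3]
    return i['mtx'],i['R'].T,-i['R'].T@i['t']
def cloud(n,d,st=None):
    K,R,c=cam(n,st); v,u=np.mgrid[0:400,0:640]
    P=np.stack([(u-K[0,2])/K[0,0]*d,(v-K[1,2])/K[1,1]*d,d],-1)@R.T+c
    P[d==0]=np.nan
    return P
def onplane(n,uv,z,st=None):
    K,R,c=cam(n,st); r=R@np.array([(uv[0]-K[0,2])/K[0,0],(uv[1]-K[1,2])/K[1,1],1])
    return c+r*(z-c[2])/r[2]
def down(yaw): # tool z down, tool y axis (jaws) horizontal at angle yaw from world y ; tool x at yaw
    c,s=np.cos(yaw),np.sin(yaw)
    M=np.array([[c,s,0],[s,-c,0],[0,0,-1]])
    q=Ro.from_matrix(M).as_quat(); return np.array([q[3],q[0],q[1],q[2]])
def rect(pts):
    r=cv2.minAreaRect(pts.astype(np.float32)); b=cv2.boxPoints(r); e=[b[1]-b[0],b[2]-b[1]]
    e=sorted(e,key=np.linalg.norm); l=e[1]
    return np.array(r[0]),[np.linalg.norm(x) for x in e],np.arctan2(l[1],l[0])
E
python3 - <<'E'
from h import *
p,d=vision.grab_frame("top"); P=cloud("top",d)
for t in("box_cover","battery_box","wedge","watch_rest","bangle_stub","ring_dish","fresh_cells"):
    for m in models.masks_of("top",t)[:5]:
        q=P[m['mask']]*1000; q=q[~np.isnan(q[:,0])]
        c,s,a=rect(q[:,:2]); print(t,round(m['p'],2),m['point'],c.round(),np.round(s),np.degrees(a).round(1),np.percentile(q[:,2],[5,50,95]).round(1))
print(np.round(P[237,250:330:10]*1000,1))
for y in(0,): print(ctrl.ik([0.45,0.1,0.4],down(0)))
E
```

```text
box_cover 0.89 [314.7, 184.3] [598.  -6.] [ 63. 129.] 80.2 [53.9 59.4 65. ]
battery_box 0.97 [353.6, 253.5] [ 397. -116.] [ 88. 171.] 65.7 [ 9.2 30.2 46.9]
battery_box 0.79 [312.6, 197.0] [595.  -5.] [ 90. 170.] 80.6 [ 6.2 14.1 34.3]
battery_box 0.74 [313.0, 127.6] [778.  -7.] [ 59. 113.] 68.2 [ 4.7 19.8 31.4]
battery_box 0.64 [217.4, 192.0] [583. 289.] [ 62. 117.] 65.9 [ 3.3 18.6 31.6]
battery_box 0.62 [421.1, 153.7] [ 689. -353.] [ 96. 174.] 63.2 [ 8.7 30.5 47.5]
wedge 0.77 [290.8, 237.9] [444.  61.] [ 16. 136.] 16.2 [ 1.2 14.5 25.3]
watch_rest 0.86 [261.9, 129.3] [768. 151.] [40. 67.] -81.8 [ 3.8 38.  50.4]
watch_rest 0.34 [312.6, 195.6] [596.  -5.] [ 96. 172.] 79.5 [ 1.8 14.1 54.3]
bangle_stub 0.81 [375.0, 134.7] [ 761. -193.] [59. 66.] -68.1 [20.2 69.  74.8]
ring_dish 0.67 [440.7, 247.5] [ 412. -385.] [85. 90.] 87.2 [ 3.5 15.9 31.9]
fresh_cells 0.86 [177.3, 243.3] [421. 404.] [55. 73.] -82.9 [ 0.8 15.1 23.7]
[[ 4.448e+02  1.887e+02  2.900e+00]
 [ 4.443e+02  1.589e+02 -1.600e+00]
 [ 4.438e+02  1.284e+02  2.100e+00]
 [ 4.433e+02  9.820e+01 -1.000e-01]
 [ 4.431e+02  6.750e+01  1.880e+01]
 [ 4.424e+02  3.750e+01  1.300e+00]
 [ 4.419e+02  7.200e+00  1.400e+00]
 [ 4.413e+02 -2.350e+01 -8.000e+00]]
[ 0.59177197  0.25719181 -1.14156612  1.56791121  0.23467787  1.46754399
 -2.13243338]
```

```bash
python3 - <<'E'
from h import *
r=np.radians
for y in (16,-164):
  for p in ([.444,.061,.2],): print('pick',y,ctrl.ik(p,down(r(y))))
for y in (80,-100):
  a=np.array([np.cos(r(80)),np.sin(r(80))])
  for s in(.14,-.14): 
    c=np.array([.597,-.005])+s*a
    print('work',y,s,ctrl.ik([c[0],c[1],.03],down(r(y))))
E
```

```text
pick 16 [ 0.40577144  0.33670706 -0.79624995  1.98466818  0.29711601  0.9383345
 -1.83218565]
pick -164 [ 0.65035504  0.4758468  -1.22359889  1.98251162  0.52004899  1.04884764
  1.03810615]
work 80 0.14 [ 0.08241463  0.78201108 -0.57097123  1.69245139  0.54213789  0.8303147
 -0.90571497]
work 80 -0.14 [ 0.53191314  0.72386508 -0.53593928  1.82036326  0.52387352  0.74241452
 -0.46375583]
work -100 0.14 [ 0.36409246  1.03859202 -1.22699954  1.6886998   1.04593997  1.21523326
  1.83348007]
work -100 -0.14 [ 0.05520769  0.69008234  0.23804553  1.82684533 -0.2493969   0.65377647
 -2.87644057]
```

```bash
python3 - <<'E'
from h import *
r=np.radians
ctrl.movep([.51,.04,.22],down(r(80)))
ctrl.pause(.3)
st=get_state(); p,d=vision.grab_frame("wrist"); print(st['time'],st['tcp_pos'])
cv2.imwrite("pics/w1.png",p); np.savez("w1.npz",d=d,p=p,pos=st['tcp_pos'],q=st['eef_rot'])
P=cloud("wrist",d,st)
for t in("box_cover","battery_box","wedge"):
    for m in models.masks_of("wrist",t)[:4]:
        np.save(f"m_{t}.npy",m['mask']) if t!="battery_box" else 0
        q=P[m['mask']]*1000; q=q[~np.isnan(q[:,0])]
        c,s,a=rect(q[:,:2]); print(t,round(m['p'],2),m['point'],c.round(1),np.round(s),np.degrees(a).round(1),np.percentile(q[:,2],[5,50,95]).round(1))
E
```

```text
3.3167 [0.51007864 0.03968204 0.21998115]
box_cover 0.75 [413.0, 200.2] [600.4  -2.6] [ 92. 135.] -88.4 [44.6 58.3 60.2]
box_cover 0.42 [378.5, 153.4] [593.5  -8. ] [ 91. 177.] 80.2 [ 8.9 11.2 30.8]
battery_box 0.94 [513.7, 391.9] [ 644.2 -137.1] [ 38. 351.] -69.3 [23.6 31.2 32.7]
battery_box 0.75 [251.4, 300.9] [422. -59.] [ 94. 277.] 65.4 [10.6 31.2 45.6]
battery_box 0.72 [413.6, 198.3] [593.8 -21. ] [ 98. 166.] 80.6 [39.  58.3 60.1]
battery_box 0.59 [571.6, 167.9] [781.5  -8.1] [ 71. 114.] 67.9 [ 4.6 20.2 29.7]
wedge 0.56 [258.0, 160.1] [442.   61.6] [ 17. 141.] 16.3 [ 2.2 10.1 22.4]
```

View pics/w1.png

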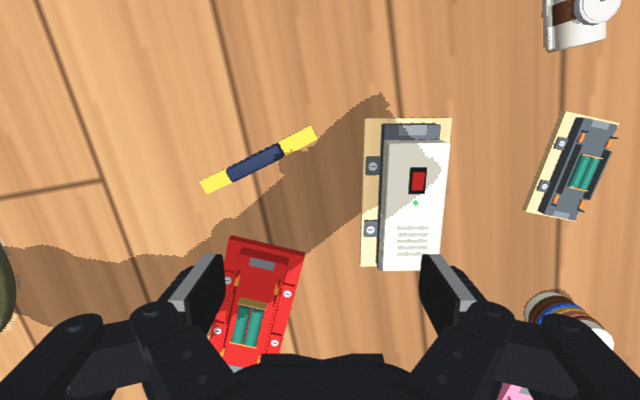

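The wedge lies at (258,160) and the covered box at (413,200) on its packer. The ledge shows at (410,131). I refine both from depth.

```bash
python3 - <<'E'
from h import *
w=np.load("w1.npz"); st=dict(tcp_pos=w['pos'],eef_rot=w['q']); d=w['d']; P=cloud("wrist",d,st)*1000
X,Y,Z=P[...,0],P[...,1],P[...,2]
def show(n,m):
    q=P[m]; c,s,a=rect(q[:,:2]); print(n,m.sum(),c.round(1),np.round(s,1),np.degrees(a).round(2),'z',np.percentile(q[:,2],[5,50,95]).round(1))
roi=(abs(X-597)<75)&(abs(Y+5)<120)
lab=lambda m:(lambda L:L[1]==1+np.argmax(L[2][1:,4]))(cv2.connectedComponentsWithStats(m.astype(np.uint8)))
top=lab(roi&(Z>54)&(Z<66)); show('covertop',top)
show('allbox>4',lab(roi&(Z>4.5)))
m=np.load("m_wedge.npy"); show('wedge',m&~np.isnan(Z)); show('wedge grip',lab(m&(Z>17)))
# ledge: along box axis profile
a=np.radians(80.3); ax=np.array([np.cos(a),np.sin(a)]); c=rect(P[top][:,:2])[0]
s=(X-c[0])*ax[0]+(Y-c[1])*ax[1]; t=-(X-c[0])*ax[1]+(Y-c[1])*ax[0]
for lo in range(55,100,3):
    k=(abs(t)<12)&(s>=lo)&(s<lo+3); print(lo,k.sum(),np.round(np.median(Z[k]),1),end=' | ')
k=(abs(s)<150)&(abs(t)<150)&(Z<5)&(s>95);print('table',np.median(Z[k]))
for lo in range(-50,52,4):
    k=(abs(s)<40)&(t>=lo)&(t<lo+4); print(lo,np.round(np.median(Z[k]),1),end=' | ')
E
```

```text
covertop 7162 [594.   -4.8] [ 56.4 130.5] 80.45 z [57.1 58.4 60.2]
allbox>4 33287 [576.7  -1.6] [125.5 169.6] 80.02 z [ 10.6 281.3 307.8]
wedge 1940 [442.   61.6] [ 17.2 140.6] 16.31 z [ 2.2 10.1 22.4]
wedge grip 921 [442.2  61.9] [16.4 63.9] 16.09 z [19.1 21.4 22.7]
55 84 58.3 | 58 78 58.5 | 61 85 58.1 | 64 171 43.6 | 67 72 30.5 | 70 73 30.6 | 73 75 30.5 | 76 72 30.5 | 79 117 14.3 | 82 68 10.2 | 85 71 -0.3 | 88 67 -0.5 | 91 69 -0.3 | 94 67 -0.5 | 97 69 -0.3 | table -0.44580229614155087
-50 0.9 | -46 nan | -42 nan | -38 nan | -34 nan | -30 58.2 | -26 58.3 | -22 58.2 | -18 58.4 | -14 58.4 | -10 58.6 | -6 58.7 | -2 58.9 | 2 59.0 | 6 58.6 | 10 58.5 | 14 58.4 | 18 59.0 | 22 288.3 | 26 286.3 | 30 285.4 | 34 283.9 | 38 16.4 | 42 11.0 | 46 252.3 | 50 0.0 |
  return _methods._mean(a, axis=axis, dtype=dtype,
  ret = ret.dtype.type(ret / rcount)
```

```bash
python3 - <<'E'
from h import *
r=np.radians; q=down(r(16.2))
ctrl.movep([.442,.0618,.10],q)
ctrl.movel([.442,.0618,.004],max_speed=.08)
s=get_state(); print(s['tcp_pos'],s['contact_force'],s['time'])
ctrl.close_gripper(60); ctrl.pause(.1)
s=get_state(); print(s['tcp_pos'],s['contact_force'],s['width'],s['time'])
ctrl.movel([.442,.0618,.12],max_speed=.15)
a=r(80.4); ax=np.array([np.cos(a),np.sin(a)]); c=np.array([.594,-.0048])
g=c+ax*.150
ctrl.movep([*g,.10],down(a)); ctrl.pause(.2)
s=get_state(); print(s['tcp_pos'],s['contact_force'],s['width'],s['time'])
p,d=vision.grab_frame("wrist");cv2.imwrite("pics/w2.png",p)
np.savez("w2.npz",d=d,p=p,pos=s['tcp_pos'],q=s['eef_rot'])
p,d=vision.grab_frame("side");cv2.imwrite("pics/s2.png",cv2.resize(p[100:300,180:500],None,fx=2.4,fy=2.4))
E
```

```text
[0.44225515 0.06182812 0.00435152] [-0.25278862  0.53269376  0.06274371] 5.925
[0.44206852 0.06179787 0.0042614 ] [-1.7464532  -0.2327537   4.80261642] 0.014585863176022913 6.675
[0.61827459 0.14263106 0.10039563] [ 0.26178622  0.64620175 -0.20587487] 0.014702971992995587 8.6333
```

View pics/w2.png

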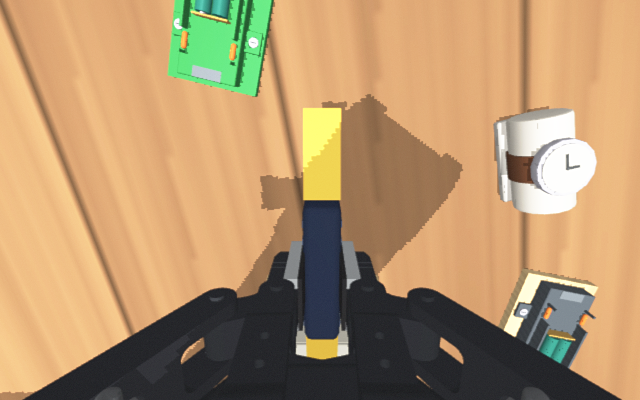

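View pics/s2.png

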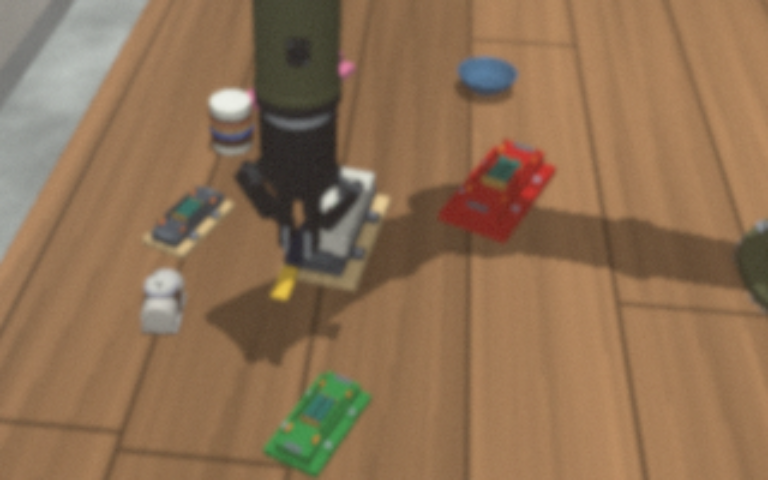

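The wedge is held straight, with its outer tip at (322,107) and the grip/blade line at row 200. I check its pose in the hand.

```bash
python3 - <<'E'
from h import *
w=np.load("w2.npz"); p,d=w['p'],w['d']
i=vision.camera_info("wrist");K=i['mtx'];H=i['hand_eye']
v,u=np.mgrid[0:400,0:640]
T=(np.stack([(u-K[0,2])/K[0,0]*d,(v-K[1,2])/K[1,1]*d,d],-1)@H[:3,:3].T+H[:3,3])*1000
b=p.astype(int)
m=(b[...,2]>120)&(b[...,1]>100)&(b[...,0]<100)&(abs(u-322)<25)&(v<202)&(v>100)&(d>0)&(b[...,1]-b[...,0]>60)
m&=T[...,2]>-40
q=T[m];q=q[(abs(q[:,2]-np.median(q[:,2]))<15)]
print(len(q),rect(q[:,:2]),q[:,0].min(),q[:,0].max(),q[:,1].min(),q[:,1].max(),np.median(q[:,1]))
print(np.polyfit(q[:,0],q[:,2],1), [np.polyval(np.polyfit(q[:,0],q[:,2],1),x).round(2) for x in(32,70)])
E
```

```text
1955 (array([47.81433868,  0.70695877]), [np.float32(15.915312), np.float32(32.465908)], np.float32(0.008189123)) 31.614667065917978 63.987732567325565 -7.344519359351336 8.658491004197641 2.2118220622149054
[  0.22253105 -12.74867893] [np.float64(-5.63), np.float64(2.83)]
```

```bash
cat >> h.py <<'E'
A=np.radians(80.4); AX=np.array([np.cos(A),np.sin(A)]); C=np.array([.594,-.0048])
def at(s,z,sp=.15): ctrl.movel([*(C+AX*s),z],max_speed=sp)
def F():
    a=[]
    s=get_state(); f=s['contact_force']; return s['time'],s['tcp_pos'],np.array([f[:2]@AX,f[:2]@np.array([-AX[1],AX[0]]),f[2]])
def S(t): return (t[:2]-C)@AX*1000
E
python3 - <<'E'
from h import *
at(.146,.0385,.12); ctrl.pause(.1)
t,p,f0=F(); print(t,p,f0.round(2))
z=.0372
while z>.031:
    at(.146,z,.02); t,p,f=F(); print(round(t,2),round(z*1000,2),(p[2]*1000).round(2),round(S(p),2),(f-f0).round(2))
    if (f-f0)[2]>2: break
    z-=.0005
E
```

```text
9.5 [0.61895448 0.13967611 0.03952259] [-0.99 -0.53 -0.4 ]
9.75 37.2 37.59 146.05 [ 1.37  0.65 -0.42]
10.0 36.7 36.73 145.99 [ 0.18 -0.08 -0.84]
10.25 36.2 36.13 145.98 [ 1.34  0.64 -0.6 ]
10.5 35.7 35.65 146.0 [0.74 1.02 0.55]
10.75 35.2 35.17 145.98 [ 1.43  0.06 -0.86]
11.0 34.7 34.88 146.05 [1.66 1.44 1.77]
11.25 34.2 34.53 146.12 [1.47 1.86 5.61]
```

```bash
cat >> h.py <<'E'
def push(sign,p0,p1,z,f0,step=2.5,sp=.02,lim=17,zlim=20):
    """push tip depth (mm) from p0 to p1, end sign=+1/-1"""
    n=max(1,int(np.ceil((p1-p0)/step)))
    for pp in np.linspace(p0,p1,n+1)[1:]:
        at(sign*(.135-pp/1000),z,sp); t,p,f=F(); f=f-f0
        print(round(t,2),'cmd',round(pp,1),'p',round(135-sign*S(p),2),'z',(p[2]*1000).round(2),'F',f.round(1))
        if abs(f[0])>lim or abs(f[2])>zlim or abs(f[1])>10: print('STOP');return False
    return True
E
python3 - <<'E'
from h import *
f0=np.array([-.2,-.1,-.8])
at(.1460,.0347,.02)
ok=push(1,-11,3,.0347,f0,step=7,sp=.03)
ok=ok and push(1,3,17,.0347,f0,step=2)
p,d=vision.grab_frame("side");cv2.imwrite("pics/s3.png",cv2.resize(p[130:260,260:420],None,fx=4,fy=4))
E
```

```text
11.88 cmd -4.0 p -3.06 z 34.67 F [0.4 0.  4.7]
12.27 cmd 3.0 p 3.74 z 34.71 F [ 0.4 -0.2  5.6]
12.52 cmd 5.0 p 5.04 z 34.77 F [ 0.7 -0.7  5. ]
12.77 cmd 7.0 p 6.87 z 34.79 F [-0.3 -0.1  5.3]
13.02 cmd 9.0 p 8.17 z 34.88 F [ 3.1 -0.4  5.7]
13.27 cmd 11.0 p 9.35 z 35.04 F [6.  0.  4.6]
13.52 cmd 13.0 p 10.93 z 35.08 F [7.6 0.2 5. ]
13.77 cmd 15.0 p 12.76 z 35.08 F [ 6.4 -0.4  5.2]
14.02 cmd 17.0 p 14.67 z 35.1 F [6.1 0.1 5.5]
```

View pics/s3.png

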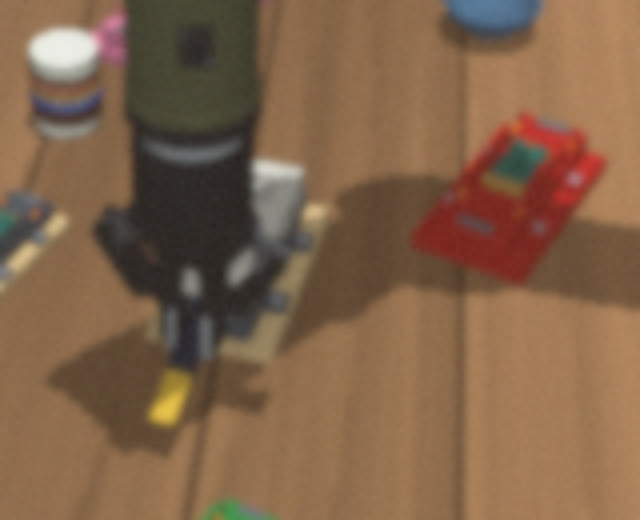

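```bash
cat >> h.py <<'E'
def transfer(frm,to,z):
    at(frm*.148,z+.0003,.08)
    at(frm*.148,.085,.2); at(0,.088,.3); at(to*.148,.085,.3)
    at(to*.148,z+.004,.15); ctrl.pause(.15); t,p,f0=F(); print('free',round(t,2),p.round(4),f0.round(2))
    at(to*.148,z,.03); t,p,f=F(); print('down',round(t,2),(p*1000).round(2),(f-f0).round(2))
    return f0
E
python3 - <<'E'
from h import *
f0=np.array([-.2,-.1,-.8])
ok=push(1,17,20,.0347,f0,step=1.5)
f0=transfer(1,-1,.0347)
ok=push(-1,-13,3,.0347,f0,step=8,sp=.03)
np.save('f0.npy',f0)
p,d=vision.grab_frame("side");cv2.imwrite("pics/s4.png",cv2.resize(p[130:260,260:420],None,fx=4,fy=4))
E
```

```text
14.32 cmd 18.5 p 16.1 z 35.12 F [ 6.6 -0.1  4.2]
14.57 cmd 20.0 p 17.5 z 35.11 F [7.5 0.3 4.6]
free 17.43 [ 0.5702 -0.1501  0.0398] [ 0.58  0.45 -1.51]
down 17.71 [ 569.56 -150.81   34.97] [-0.03 -0.4   2.03]
18.12 cmd -5.0 p -4.36 z 34.82 F [ 0.5 -0.9  3. ]
18.54 cmd 3.0 p 3.64 z 34.8 F [-0.1 -0.7  4.4]
```

View pics/s4.png

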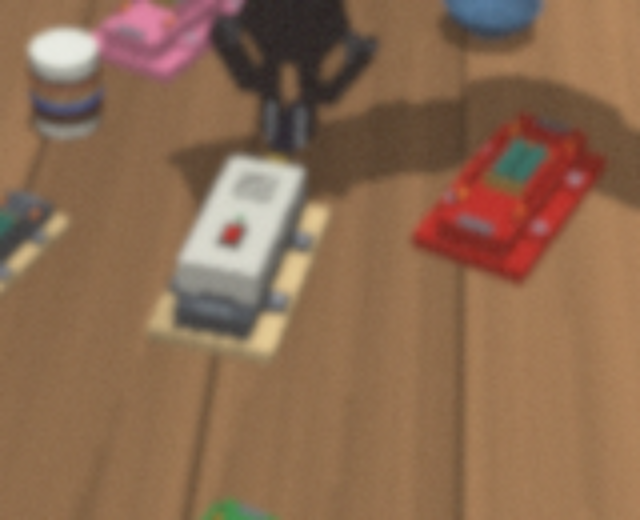

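The wedge now sits at the −y end, and the cover's near end shows a gap at about (215,290). I continue.

```bash
python3 - <<'E'
from h import *
f0=np.load('f0.npy')
ok=push(-1,3,22.5,.0347,f0,step=2.5)
if ok:
    f0=transfer(-1,1,.0347)
    ok=push(1,-13,9,.0347,f0,step=11,sp=.04)
    np.save('f0.npy',f0)
    if ok: push(1,9,20,.0347,f0,step=2.5)
E
```

```text
18.87 cmd 5.4 p 5.56 z 34.8 F [0.2 0.  5.5]
19.14 cmd 7.9 p 7.67 z 34.8 F [-2.6 -0.5  5.5]
19.42 cmd 10.3 p 8.82 z 34.85 F [-5.6 -0.5  8.2]
19.69 cmd 12.8 p 10.31 z 34.87 F [-7.8 -0.9  8.9]
19.97 cmd 15.2 p 12.39 z 34.91 F [-7.5 -1.2  8.3]
20.24 cmd 17.6 p 14.76 z 34.93 F [-7.3 -0.  10. ]
20.52 cmd 20.1 p 17.22 z 34.95 F [-7.5 -0.1  9.8]
20.79 cmd 22.5 p 19.63 z 34.96 F [-7.4 -1.4  9.5]
free 23.68 [0.6193 0.141  0.0398] [-0.16  0.35 -1.07]
down 23.96 [618.88 141.1   34.98] [ 0.2  -0.98  1.16]
24.38 cmd -2.0 p -1.21 z 34.84 F [ 0.1 -1.1  3.1]
24.81 cmd 9.0 p 9.8 z 34.77 F [-0.1  0.5  5.6]
25.07 cmd 11.2 p 11.21 z 34.8 F [ 0.7 -1.3  5.7]
25.32 cmd 13.4 p 13.33 z 34.81 F [ 0.6 -0.1  5.3]
25.58 cmd 15.6 p 15.07 z 34.93 F [ 1.4 -0.1  5.4]
25.84 cmd 17.8 p 16.33 z 35.04 F [ 5.7 -0.   5.8]
26.1 cmd 20.0 p 18.22 z 35.07 F [ 5.9 -0.3  5.7]
```

```bash
python3 - <<'E'
from h import *
f0=np.load('f0.npy')
ok=push(1,20,25.5,.0347,f0,step=2.75)
if ok:
    f0=transfer(1,-1,.0347)
    ok=push(-1,-13,11,.0347,f0,step=12,sp=.05)
    np.save('f0.npy',f0)
    if ok: push(-1,11,31,.0347,f0,step=2.5)
E
```

```text
26.38 cmd 22.8 p 20.89 z 35.07 F [6.9 0.3 6.1]
26.67 cmd 25.5 p 24.29 z 35.04 F [ 3.7 -0.5  6.8]
free 29.59 [ 0.5702 -0.1501  0.0398] [-0.04 -0.27 -0.45]
down 29.88 [ 569.55 -150.82   34.97] [-0.27 -0.41  1.02]
30.27 cmd -1.0 p -0.04 z 34.83 F [0.5 0.8 2. ]
30.66 cmd 11.0 p 11.96 z 34.83 F [1.4 0.5 4.2]
30.93 cmd 13.5 p 13.55 z 34.84 F [ 0.6 -0.6  4.4]
31.21 cmd 16.0 p 15.93 z 34.82 F [ 0.1 -0.6  5.7]
31.48 cmd 18.5 p 17.63 z 34.88 F [-1.5  0.2  6.5]
31.76 cmd 21.0 p 18.78 z 34.94 F [-5.7  0.4  8.3]
32.03 cmd 23.5 p 20.59 z 34.96 F [-5.9  0.6  9.1]
32.31 cmd 26.0 p 23.28 z 34.97 F [-5.8 -0.   9.3]
32.58 cmd 28.5 p 27.62 z 34.96 F [-0.6 -0.1  7.5]
32.86 cmd 31.0 p 30.5 z 34.95 F [-1.4 -0.7  6.8]
```

The −y end's push has fallen to about 1 N, so that end is off. Now the +y end.

```bash
python3 - <<'E'
from h import *
f0=transfer(-1,1,.0347)
ok=push(1,-13,12,.0347,f0,step=12.5,sp=.05)
if ok: ok=push(1,12,31,.0347,f0,step=2.8)
ctrl.pause(.1);t,p,f=F();print(f-f0)
st=get_state(); p,d=vision.grab_frame("side");cv2.imwrite("pics/s5.png",cv2.resize(p[130:260,260:420],None,fx=4,fy=4))
E
```

```text
free 35.85 [0.6193 0.141  0.0398] [-0.17 -0.56 -0.96]
down 36.13 [618.85 141.11  34.99] [-0.24  0.7   1.06]
36.53 cmd -0.5 p 0.46 z 34.87 F [-0.7 -0.3  3.1]
36.93 cmd 12.0 p 12.89 z 34.82 F [-0.6  1.4  4.6]
37.22 cmd 14.7 p 14.63 z 34.85 F [-0.8  0.4  5.7]
37.5 cmd 17.4 p 17.39 z 34.87 F [1.2 0.5 6. ]
37.78 cmd 20.1 p 20.24 z 34.88 F [-0.5  0.2  6.4]
38.07 cmd 22.9 p 22.24 z 34.97 F [2.4 1.5 6.2]
38.35 cmd 25.6 p 25.42 z 34.93 F [2.2 0.5 6.8]
38.63 cmd 28.3 p 28.5 z 34.93 F [1.1 0.6 7.2]
38.92 cmd 31.0 p 31.17 z 34.98 F [1.2 0.8 7.4]
[0.59226632 0.31717166 7.24114446]
```

View pics/s5.png

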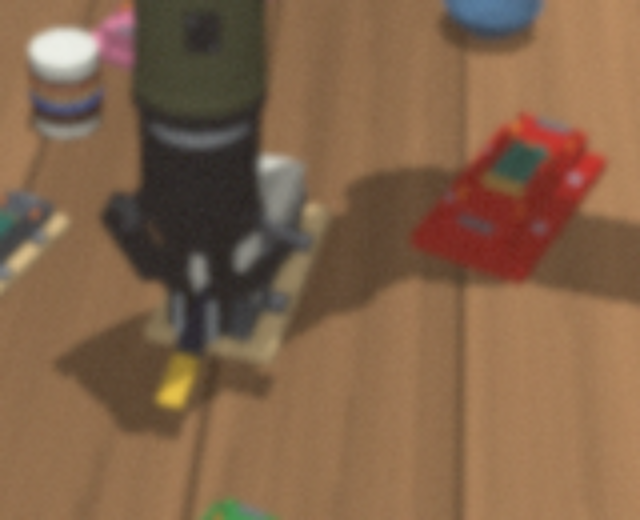

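```bash
python3 - <<'E'
from h import *
at(.150,.035,.1); at(.155,.085,.25)
q=down(A)
ctrl.movel([.460,.225,.06],max_speed=.25)
ctrl.movel([.460,.225,.0046],max_speed=.08); ctrl.pause(.1)
s=get_state();print(s['time'],s['tcp_pos'],s['contact_force'])
ctrl.ungrasp()
ctrl.movel([.460,.225,.09],max_speed=.2)
g=C-AX*.05
ctrl.movep([*g,.20],q); ctrl.pause(.25)
st=get_state(); p,d=vision.grab_frame("wrist"); print(st['time'],st['tcp_pos'])
cv2.imwrite("pics/w6.png",p); np.savez("w6.npz",d=d,p=p,pos=st['tcp_pos'],q=st['eef_rot'])
P=cloud("wrist",d,st)*1000; X,Y,Z=P[...,0],P[...,1],P[...,2]
c=C*1000; s=(X-c[0])*AX[0]+(Y-c[1])*AX[1]; t=-(X-c[0])*AX[1]+(Y-c[1])*AX[0]
m=(abs(s)<75)&(abs(t)<40)&(Z>55)&(Z<75); print(m.sum(),[x for x in rect(P[m][:,:2])])
for lo in range(-66,66,8):
    k=m&(s>=lo)&(s<lo+8); print(lo,k.sum(),np.median(Z[k]).round(1) if k.sum() else 0,end=' | ')
E
```

```text
41.8333 [0.46001266 0.22505932 0.00434349] [-0.39729274 -0.71567038 -0.54286162]
44.575 [ 0.58551531 -0.05279956  0.19987053]
10774 [array([594.03955078,  -4.73423004]), [np.float32(56.2471), np.float32(129.73442)], np.float32(1.402575)]
-66 455 63.9 | -58 562 64.1 | -50 572 64.1 | -42 578 64.1 | -34 600 64.2 | -26 641 64.2 | -18 599 64.1 | -10 657 64.1 | -2 677 64.0 | 6 677 64.1 | 14 679 64.2 | 22 741 64.4 | 30 723 64.4 | 38 763 64.3 | 46 778 64.0 | 54 785 64.0 | 62 287 64.0 |
```

View pics/w6.png

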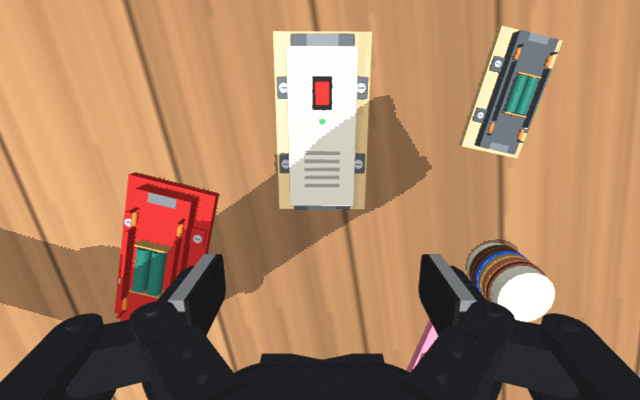

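The cover is level at 64.1 mm along its whole length (5.7 mm up at both ends) and still centred on the box. I grasp it and lift.

```bash
python3 - <<'E'
from h import *
at(0,.085,.2); at(0,.038,.08)
ctrl.close_gripper(35); ctrl.pause(.1)
t,p,f=F(); print(t,p,f,get_state()['width'])
at(0,.055,.04); at(0,.11,.15); ctrl.pause(.1)
s=get_state(); print(s['time'],s['width'],s['contact_force'])
p,d=vision.grab_frame("side");cv2.imwrite("pics/s7.png",cv2.resize(p[130:260,260:420],None,fx=4,fy=4))
p,d=vision.grab_frame("wrist");cv2.imwrite("pics/w7.png",p)
E
```

```text
46.6167 [ 0.59422895 -0.00474987  0.03852848] [0.23894708 0.86225829 5.72049442] 0.05512719991438258
47.8083 0.055204487923606084 [-0.26458012 -0.0080755  -1.16749275]
```

View pics/s7.png

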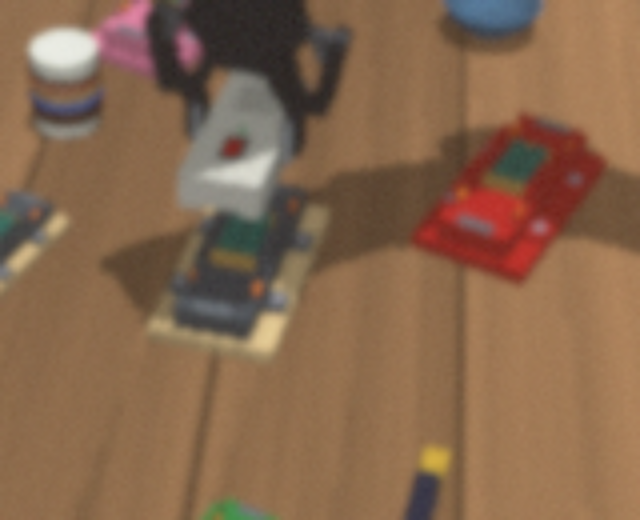

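View pics/w7.png

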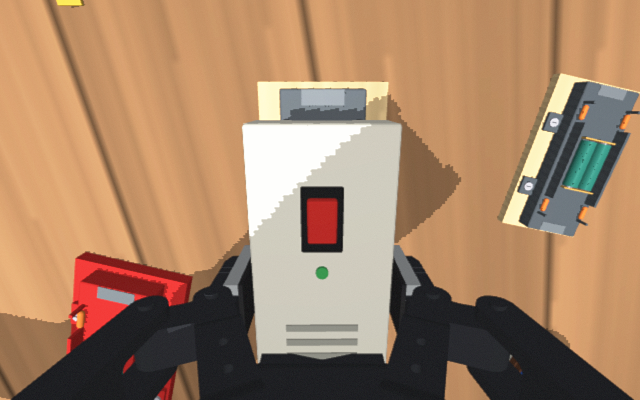

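The cover is in the gripper, clear of the box. I set it down at about (0.481, 0.044).

```bash
python3 - <<'E'
from h import *
ctrl.movel([.481,.044,.10],max_speed=.15); ctrl.movel([.481,.044,.012],max_speed=.08); ctrl.pause(.15)
f0=F()[2]
for z in (.006,.0045,.0035,.003,.0025,.002):
    ctrl.movel([.481,.044,z],max_speed=.03); t,p,f=F(); print(round(t,2),p.round(4),(f-f0).round(1))
    if (f-f0)[2]>2.5: break
ctrl.ungrasp(); ctrl.pause(.1)
ctrl.movel([.481,.044,.11],max_speed=.15)
ctrl.movep([.40,.03,.26],down(A)); ctrl.pause(.2)
st=get_state();print(st['time'])
p,d=vision.grab_frame("wrist");cv2.imwrite("pics/w8.png",p)
P=cloud("wrist",d,st)*1000
for t in("box_cover","wedge"):
  for m in models.masks_of("wrist",t)[:1]:
    q=P[m['mask']]; q=q[~np.isnan(q[:,0])]; print(t,m['p'],rect(q[:,:2]),np.percentile(q[:,2],[5,50,95]).round(1))
p,d=vision.grab_frame("side");cv2.imwrite("pics/s8.png",p)
E
```

```text
50.63 [0.4808 0.044  0.0058] [-0.1 -0.7  0.4]
50.88 [0.481  0.044  0.0044] [ 0.4 -1.6 -0.5]
51.13 [0.481  0.044  0.0035] [ 0.1 -1.   0.8]
51.38 [0.481 0.044 0.003] [ 0.7 -1.8  0.4]
51.63 [0.481  0.044  0.0025] [ 1.  -0.9  0.5]
51.88 [0.481  0.044  0.0024] [0.4 0.3 6.7]
54.175
box_cover 0.94 (array([484.90979004,  43.00317764]), [np.float32(64.32224), np.float32(128.8987)], np.float32(1.4023197)) [25.3 27.6 29.5]
wedge 0.87 (array([451.91677856, 176.40934753]), [np.float32(15.129033), np.float32(41.18092)], np.float32(1.4146914)) [ 2.1  6.5 18.9]
```

View pics/w8.png

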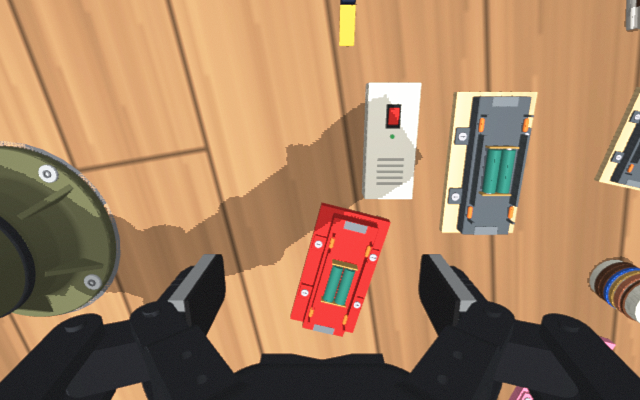

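View pics/s8.png

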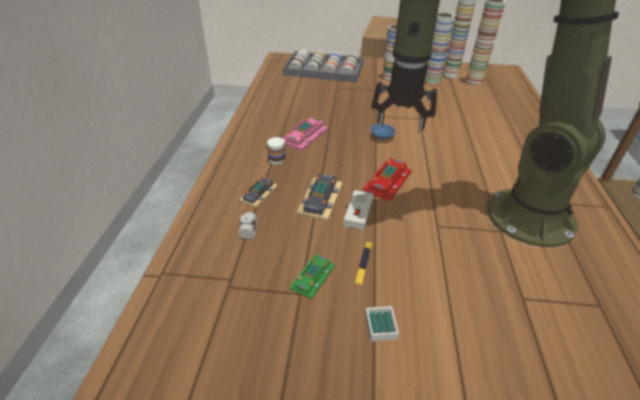

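The cover lies right way up at (392,140) in the wrist view, flat and 27.6 mm high, beside the opened box. The wedge is down on the counter and the other goods look unmoved.

```bash
python3 -c "
from station import ticket
print(ticket.close_job())"
```

```text
the job is handed in; nothing more can be done
None
```

The cover is off the battery box and lies right way up on the counter beside it. The wedge is also down on the counter. I handed the job in at about 54 s; it gave no verdict.

- **Prying:** I worked the wedge in from alternating ends (+y, −y, +y, −y, +y). The push along the seam peaked at about 8 N. The downward force peaked at about 10 N, well under the 25 N limit.
- **Release:** The push fell to about 1–2 N at both ends. The +y end's push was already falling on its second pass, so it may have let go before the −y end did. Before I touched the cover with the gripper, the wrist camera's depth picture showed it level, about 5.7 mm up along its whole length.
- **Final checks:** The cover's top is about 28 mm above the counter, so it is lying flat. The box shows open with its cells visible. In the last side view the bystanders look unmoved, but I did not re-measure their positions.

No check failed. The last position reading of the cover is 4 mm off where I released it. I put that down to the camera mask including one of its side walls.

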